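Set the stain dropper bottles on their colour-matched spill trays

TASK

Get the staining station ready: pick out the four dropper bottles and set each one down gently, standing flat inside the spill tray of the same colour as its rubber bulb. Do not tip any of them over, and leave the two bottles with flat screw caps standing where they are.

Things in the scene. Friction and masses are not known exactly. Their poses are not given: they have to be found in the camera images.
- red_dropper: Loose dropper bottle, 50 to 100 g, stands upright: amber glass body 34 mm in diameter and 58 mm high, shoulder tapering to 66 mm, white collar 23 mm wide up to 76 mm, red rubber bulb 21 mm wide on top up to 94 mm overall; white label with a red stripe. Round, so any grasp direction serves; grip the amber body from above, about 45 to 52 mm over its foot. Origin: centre of the underside, z up.
- blue_dropper: Loose dropper bottle, 50 to 100 g, stands upright: amber glass body 34 mm in diameter and 58 mm high, shoulder tapering to 66 mm, white collar 23 mm wide up to 76 mm, blue rubber bulb 21 mm wide on top up to 94 mm overall; white label with a blue stripe. Round, so any grasp direction serves; grip the amber body from above, about 45 to 52 mm over its foot. Origin: centre of the underside, z up.
- yellow_dropper: Loose dropper bottle, 50 to 100 g, stands upright: amber glass body 34 mm in diameter and 58 mm high, shoulder tapering to 66 mm, white collar 23 mm wide up to 76 mm, yellow rubber bulb 21 mm wide on top up to 94 mm overall; white label with a yellow stripe. Round, so any grasp direction serves; grip the amber body from above, about 45 to 52 mm over its foot. Origin: centre of the underside, z up.
- green_dropper: Loose dropper bottle, 50 to 100 g, stands upright: amber glass body 34 mm in diameter and 58 mm high, shoulder tapering to 66 mm, white collar 23 mm wide up to 76 mm, green rubber bulb 21 mm wide on top up to 94 mm overall; white label with a green stripe. Round, so any grasp direction serves; grip the amber body from above, about 45 to 52 mm over its foot. Origin: centre of the underside, z up.
- red_tray: Round red spill tray, fixed to the bench: 68 mm outside and 60 mm inside diameter, flat floor 3 mm above the bench, rim 9 mm above the bench. A bottle fits inside with 13 mm to spare all round. Origin: centre of the underside, at bench height, z up.
- blue_tray: Round blue spill tray, fixed to the bench: 68 mm outside and 60 mm inside diameter, flat floor 3 mm above the bench, rim 9 mm above the bench. A bottle fits inside with 13 mm to spare all round. Origin: centre of the underside, at bench height, z up.
- yellow_tray: Round yellow spill tray, fixed to the bench: 68 mm outside and 60 mm inside diameter, flat floor 3 mm above the bench, rim 9 mm above the bench. A bottle fits inside with 13 mm to spare all round. Origin: centre of the underside, at bench height, z up.
- green_tray: Round green spill tray, fixed to the bench: 68 mm outside and 60 mm inside diameter, flat floor 3 mm above the bench, rim 9 mm above the bench. A bottle fits inside with 13 mm to spare all round. Origin: centre of the underside, at bench height, z up.
- white_screwcap: Loose amber bottle that is not a dropper bottle: same 34 mm body and shoulder, but a flat white screw cap 25 mm wide, 80 mm high overall, grey stripe on the label, about 70 g. It stands among the dropper bottles and stays where it is. Origin: centre of the underside, z up.
- black_screwcap: Loose amber bottle that is not a dropper bottle: same 34 mm body and shoulder, but a flat black screw cap 25 mm wide, 80 mm high overall, grey stripe on the label, about 70 g. It stands among the dropper bottles and stays where it is. Origin: centre of the underside, z up.
Not all that is in view belongs to the job. Of the things that look like the green_tray, take the one that is farthest to the robot's right at the start.

How it is judged:
By the outcome, as a careful person would: the job done as asked, in the order asked, and still so for the second after the job is handed in, with the robot touching nothing.
It also fails if it takes over 102 s, if anything falls off the work surface, if the arm or the gripper's body presses on something with over 40 N, if the wrist force passes 120 N, or if a joint passes its speed limit or range.

ROBOT

A 6-joint arm with a two-finger parallel gripper is mounted at the origin on the work surface. World frame = base frame: x ahead of the robot, y to its left, z up, the work surface at z = 0. Lengths are in mm, angles in degrees, forces in N, time in s.
With the tool pointing down it reaches from about 350 to 850 mm from the base axis. Payload 8.1 kg.
Tool frame: the origin (TCP) lies midway between the tips of the shut fingers; the grasp point (between the pads) lies 19 mm behind it; z points along the fingers, y is the line along which they close (so a half turn about z gives the same grasp; the last joint's range is limited). The gripper opens to 85 mm and grips with 20 to 120 N. Pads are 22 mm wide; open, the fingers measure 114 mm over their backs; the gripper's body (76 mm by 85 mm) begins 54 mm behind the grasp point. The pads swing forward as they close: fully open they stand 13 mm farther back than shut.
Start: joints at [71.597, 7.471, 85.268, -0, 87.261, -4.893], TCP at [140.15, 583.406, 203.292] pointing down, gripper open.
Joint ranges: [-169.43, 169.43], [-51.17, 129.36], [1.28, 143.12], [-76.62, 256.62], [0, 156.53], [-152.29, 152.29]. Speed limits (degrees/s): [136.94, 136.94, 159.86, 180, 180, 180].

INTERFACE

Orientations are given as [roll, pitch, yaw] about the fixed x, y, z axes, in that order (R = Rz(yaw) Ry(pitch) Rx(roll)).
In Python, from bench import r, optics, workorder gives the robot as it stands.
- The arm moves only by the tool inch_along, called as name(argument=value, ...), one argument or row to a line, values as JSON. Schema: {"type":"object","properties":{"rows":{"type":"array","items":{"type":"object","properties":{"ax":{"type":"number"},"ay":{"type":"number"},"az":{"type":"number"},"tx":{"type":"number"},"ty":{"type":"number"},"tz":{"type":"number"},"jaw":{"type":"number"}},"additionalProperties":false,"required":["jaw"]},"minItems":1,"maxItems":8},"squeeze":{"type":"number"},"only":{"type":"string"},"quiet":{"type":"boolean"},"lines":{"type":"string"}},"required":["rows"],"additionalProperties":false}. rows is a list of rows, 1 to 8 of them, each an object with the fields ax, ay, az (a rotation vector in degrees), tx, ty, tz (the shift in cm), jaw (the finger opening in mm); a field left out counts as zero (the opening has to be given); each row is the pose to reach, as a shift and turn from the pose commanded when the call began, along the tool's axes at that moment; what a row does not reach only later rows make up. A row lasts 1/8 s, in which the tool goes at most 62.5 mm and 10.7 degrees, less where a joint would pass 70% of its speed; a pose out of reach is approached as far as the arm can. The fingers move at their own pace and stop on an object; squeeze is the grip in N (left out, the last holds). Time passes only in rows, so rows that do not move let the fingers close. The tool returns the time, the measured TCP pose, the force, the opening and the grip force at its end. only (a regular expression) keeps the lines of the reply that match it, lines (a string "A,B") keeps lines A to B, and quiet returns only ok. Input that does not fit is refused with a message, and nothing moves.
- r.sense(): the state, without advancing time (a new reading comes with each control period).
- optics.snapshot(name): name is "scene" or "side" or "wrist"; returns a dict with "pixels" (400x640x3 uint8, blue, green, red), "fx", "fy", "cx", "cy" (pixels), "pose" (4x4, takes a point from camera to world coordinates). Camera axes: x right, y up, looking along -z (the intrinsics and any distortion apply to the point x, -y, -z); pixel columns grow to the right and rows downward; lengths in mm; the calibration is good to about 2 mm. The wrist camera is an equidistant fisheye: a pixel r from the principal point sees the ray r / f radians off the axis. A picture is of the moment at which its call begins. There is no depth.
- workorder.hand_in(): hands the job in; it is judged then, once.
The state is a dict: "time": time; "joint_pos": joint angles; "qd": joint speeds; "joint_efforts": joint torques, N m; "tool_pos": TCP position; "tcp_rot": TCP orientation; "ft_force": force on the tool from outside, world axes, zero at the start; "wrist_torque": the same for the moment, N m; "finger_gap": finger opening in mm; "grip_force": force on a finger pad.
Only numpy, scipy, OpenCV 4.12 (cv2) and the standard library are available. Lean on these libraries where they do the work, as an engineer would, in place of code of your own. Each camera call takes 0.05 s, during which the arm holds its last target. There are 200 camera calls.

## Working session

There is one attempt and no reset: what is moved stays moved. The work goes in short steps, Python scripts to look and compute and a tool call to move; the robot and the scene stay as the last step left them, time stands still between calls to the robot, and variables do not carry over. Pictures are saved under pics/ and viewed, at most 14 in all, crops included, and the job is handed in when it is done.

```bash
ls; mkdir -p pics; python3 - <<'E'
from bench import r, optics
import cv2,numpy as np
for n in ["scene","side","wrist"]:
    s=optics.snapshot(n); cv2.imwrite(f"pics/{n}0.png",s["pixels"])
    print(n,{k:(np.round(v,3).tolist()) for k,v in s.items() if k!="pixels"})
print(r.sense())
E
```

```text
pics
scene {'fx': 436.007, 'fy': 436.007, 'cx': 319.76, 'cy': 198.754, 'pose': [[0.093, -0.793, 0.602, 1178.278], [0.996, 0.07, -0.061, -45.664], [0.006, 0.605, 0.796, 886.486], [0.0, 0.0, 0.0, 1.0]]}
side {'fx': 509.748, 'fy': 509.748, 'cx': 324.028, 'cy': 201.732, 'pose': [[-0.976, 0.136, -0.169, 320.852], [-0.217, -0.643, 0.735, 915.456], [-0.009, 0.754, 0.657, 883.327], [0.0, 0.0, 0.0, 1.0]]}
wrist {'fx': 309.707, 'fy': 309.707, 'cx': 321.538, 'cy': 198.407, 'pose': [[0.234, -0.921, -0.311, 59.279], [0.972, 0.221, 0.077, 601.667], [-0.002, -0.32, 0.947, 371.983], [0.0, 0.0, 0.0, 1.0]]}
{'time': 0.15, 'joint_pos': array([ 7.15961903e+01,  7.50691435e+00,  8.53132051e+01, -5.79530015e-05,
        8.72621769e+01, -4.89249941e+00]), 'qd': array([ 0.03739643, -0.01773081, -0.18839063,  0.00551653, -0.04759862,
        0.01532889]), 'joint_efforts': array([ 7.01467234e-04, -5.70058215e+01, -5.01161170e+01, -1.93304982e-04,
        9.49746900e-03,  4.50664436e-05]), 'tool_pos': array([140.01160399, 582.96878677, 202.48393393]), 'tcp_rot': array([-1.79917999e+02, -6.96109296e-03,  1.66488688e+02]), 'ft_force': array([ 0.81491837, -0.17101499,  0.5204527 ]), 'wrist_torque': array([-0.03314187,  0.02646632,  0.0435734 ]), 'grip_force': 0.0, 'finger_gap': 85.77147568432633}
```

View pics/scene0.png

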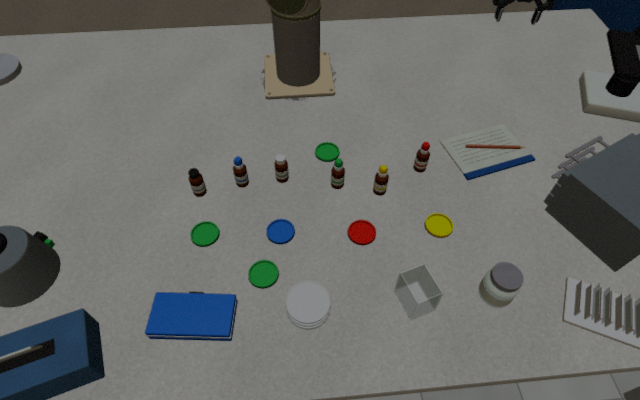

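View pics/side0.png

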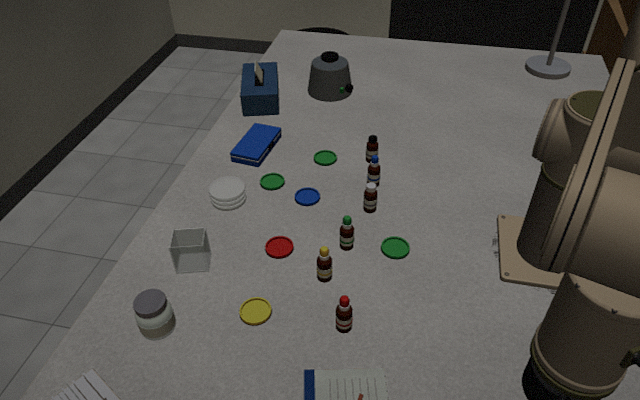

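View pics/wrist0.png

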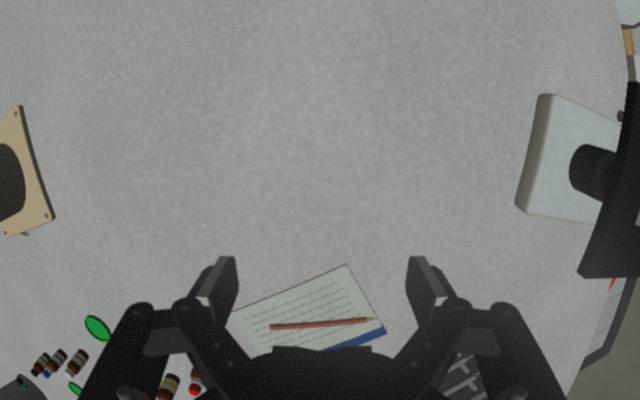

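The scene view shows the bulbs at red (425,146), blue (238,161), green (338,163) and yellow (383,169), with screw caps at white (281,158) and black (194,173). The trays are at red (362,232), blue (281,231) and yellow (439,225). The rightmost green tray (−y is image left) is at (205,234). In the side view the same objects are bulbs at (344,300), (375,160), (347,220) and (324,252), and trays at (279,247), (307,197), (255,311) and green (325,158).

```bash
cat > h.py <<'E'
import cv2,numpy as np
from scipy.spatial.transform import Rotation as R
def ray(s,uv,fish=False):
    x=(uv[0]-s["cx"])/s["fx"]; y=(uv[1]-s["cy"])/s["fy"]
    if fish:
        t=np.hypot(x,y); k=np.tan(t)/t if t>1e-9 else 1; x*=k;y*=k
    P=np.array(s["pose"]); d=P[:3,:3]@np.array([x,-y,-1.]); return P[:3,3],d/np.linalg.norm(d)
def tri(rs):
    A=sum(np.eye(3)-np.outer(d,d) for o,d in rs); b=sum((np.eye(3)-np.outer(d,d))@o for o,d in rs)
    p=np.linalg.solve(A,b); return p,max(np.linalg.norm(np.cross(p-o,d)) for o,d in rs)
def plane(rr,z): o,d=rr; return o+d*(z-o[2])/d[2]
HUE={'red':0,'yellow':28,'green':65,'blue':112}
def blob(img,seed,col,w=18):
    """bbox-centre & centroid of the coloured component nearest the seed"""
    h=cv2.cvtColor(img,cv2.COLOR_BGR2HSV); dh=np.abs((h[...,0].astype(int)-HUE[col]+90)%180-90)
    m=((dh<11 if col!='red' else dh<6)&(h[...,1]>150)&(h[...,2]>60)).astype(np.uint8)
    n,l,st,c=cv2.connectedComponentsWithStats(m)
    ok=[i for i in range(1,n) if st[i,4]>=12]
    i=min(ok,key=lambda i:np.hypot(*(c[i]-seed))); 
    hull=cv2.convexHull(np.argwhere(l==i)[:,::-1].astype(np.int32)); M=cv2.moments(hull)
    return np.array([M['m10']/M['m00'],M['m01']/M['m00']]),st[i].tolist()
def tool_delta(p0,rpy,p): # world shift in the tool's axes
    return R.from_euler('xyz',rpy,degrees=True).inv().apply(np.array(p)-p0)
E
python3 - <<'E'
from bench import optics
from h import *
a,b=optics.snapshot("scene"),optics.snapshot("side")
S={'red':((425,146),(344,300),(362,232),(279,247)),'blue':((238,161),(375,160),(281,231),(307,197)),
'yellow':((383,169),(324,252),(439,225),(255,311)),'green':((338,163),(347,220),(205,234),(325,158))}
for c,s in S.items():
    for k,n in ((0,'bulb'),(2,'tray')):
        u,su=blob(a["pixels"],s[k],c); v,sv=blob(b["pixels"],s[k+1],c)
        p,e=tri([ray(a,u),ray(b,v)]); print(c,n,u.round(1),su,v.round(1),sv,p.round(1),e.round(1), 'z5:',plane(ray(a,u),5)[:2].round(1),plane(ray(b,v),5)[:2].round(1))
for n,u,v in (('white',(281,158),(371,187)),('black',(194,173),(372,138))):
    p,e=tri([ray(a,u),ray(b,v)]); print(n,p.round(1),e.round(1))
for n,s,bx,in (("sc",a,(180,130,450,260)),("sd",b,(230,120,400,345))):
    x0,y0,x1,y1=bx; f=min(800/(x1-x0),600/(y1-y0)); cv2.imwrite(f"pics/{n}1.png",cv2.resize(s["pixels"][y0:y1,x0:x1],None,fx=f,fy=f,interpolation=cv2.INTER_CUBIC)); print(n,f)
E
```

```text
red bulb [425.3 145.8] [422, 142, 8, 9, 50] [344.1 299.7] [340, 296, 9, 9, 57] [425.9 298.7  84.5] 0.8 z5: [352.3 333.3] [435.8 236.5]
red tray [361.5 231.8] [348, 220, 28, 24, 534] [278.7 246.1] [265, 236, 28, 21, 434] [619.  111.9   4.3] 0.4 z5: [619.8 112.1] [618.5 112.2]
blue bulb [237.4 160.6] [235, 157, 6, 9, 41] [374.5 157. ] [372, 155, 6, 5, 24] [ 435.9 -177.1   86.7] 1.8 z5: [ 362.4 -189.3] [ 446.8 -291.9]
blue tray [280.2 230.8] [267, 219, 28, 24, 517] [306.8 195.8] [295, 189, 25, 15, 282] [598.3 -82.6   3.6] 0.5 z5: [599.7 -82.2] [597.7 -81.6]
yellow bulb [383.  169.2] [380, 165, 7, 9, 54] [323.6 251.3] [320, 247, 8, 10, 63] [493.3 177.9  82.4] 0.2 z5: [427.6 199.5] [509.9 106.4]
yellow tray [438.6 224.9] [425, 213, 28, 25, 529] [254.9 310.7] [240, 298, 31, 27, 658] [615.2 302.9   2.6] 0.2 z5: [616.9 302. ] [614.3 304.4]
green bulb [338.1 161.5] [335, 159, 7, 6, 35] [346.6 217.9] [344, 216, 7, 5, 21] [463.6  70.4  88.3] 0.5 z5: [389.6  82.8] [478.2 -18.7]
green tray [204.4 233.4] [191, 222, 28, 24, 514] [324.6 157.3] [314, 152, 22, 12, 129] [ 589.4 -263.5    2.9] 0.0 z5: [ 590.8 -263. ] [ 588.8 -260.7]
white [427.1 -69.1  74.2] 0.1
black [ 457.2 -283.4   74.4] 1.0
sc 2.962962962962963
sd 2.6666666666666665
```

View pics/sc1.png

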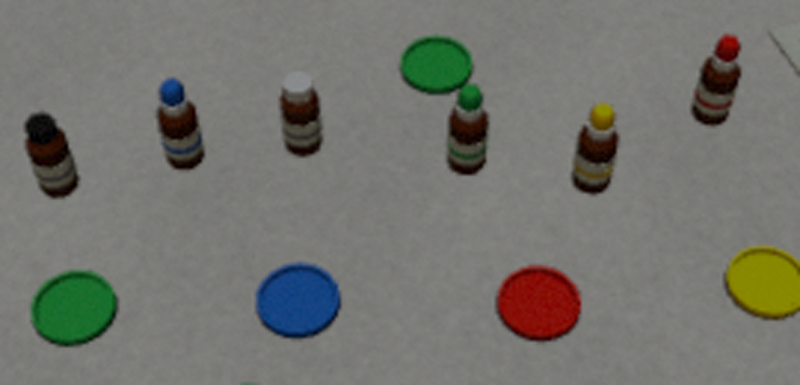

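The crop confirms the seeds: four bulbs, two flat caps, and the trays in front in the order green, blue, red, yellow. All stand at least 100 mm apart. Yellow goes first, to clear the way for red.

```bash
cat >> h.py <<'E'
def go(*ps):
    from bench import r
    s=r.sense(); 
    for p in ps: print(p,'->',tool_delta(s["tool_pos"],[180,0,s["tcp_rot"][2]],p).round(1))
E
python3 - <<'E'
from h import *
go((493.3,177.9,150))
E
```

```text
(493.3, 177.9, 150) -> [-438.1 -311.5   52.8]
```

The rows are not in the units I measure in: shifts go in cm. I convert before sending: 5 mm is 0.5, -385 mm is -38.5.

inch_along(
  rows=[
    {"tx": -4.5, "ty": -3, "tz": 0.5, "jaw": 85},
    {"tx": -9, "ty": -6.4, "tz": 1.1, "jaw": 85},
    {"tx": -14, "ty": -10, "tz": 1.8, "jaw": 85},
    {"tx": -19, "ty": -13.5, "tz": 2.4, "jaw": 85},
    {"tx": -24, "ty": -17, "tz": 3, "jaw": 85},
    {"tx": -29, "ty": -20.6, "tz": 3.6, "jaw": 85},
    {"tx": -34, "ty": -24.2, "tz": 4.2, "jaw": 85},
    {"tx": -38.5, "ty": -27.5, "tz": 4.8, "jaw": 85},
  ],
)

```text
time: 1.25
tool_pos: [451.4, 224.2, 155.3]
tcp_rot: [180.0, 0.0, 166.5]
ft_force: [0.4, 0.9, 0.1]
finger_gap: 84.9
grip_force: 0.0
```

```bash
python3 -c "
from h import *
go((493.3,177.9,150),(493.3,177.9,28))"
```

```text
(493.3, 177.9, 150) -> [-51.5 -35.3   5.3]
(493.3, 177.9, 28) -> [-51.5 -35.3 127.3]
```

Scaled: -51.5 mm is -5.15, -45 mm is -4.5.

inch_along(
  rows=[
    {"tx": -2.5, "ty": -1.7, "tz": 0.2, "jaw": 85},
    {"tx": -4.5, "ty": -3.1, "tz": 0.5, "jaw": 85},
    {"tx": -5.15, "ty": -3.53, "tz": 0.53, "jaw": 85},
    {"tx": -5.15, "ty": -3.53, "tz": 0.53, "jaw": 85},
  ],
)

```text
time: 1.75
tool_pos: [491.9, 179.8, 149.9]
tcp_rot: [180.0, -0.0, 166.5]
ft_force: [0.2, -0.2, 0.2]
finger_gap: 85.0
grip_force: 0.0
```

```bash
python3 -c "
from h import *
from bench import optics
go((493.3,177.9,150),(493.3,177.9,28))
s=optics.snapshot('wrist');cv2.imwrite('pics/w2.png',s['pixels'])
def proj(p):
    P=np.array(s['pose']);c=P[:3,:3].T@(np.array(p)-P[:3,3]);x,y,z=c[0],-c[1],-c[2];t=np.arctan2(np.hypot(x,y),z);k=t/np.hypot(x,y);return (s['cx']+s['fx']*x*k,s['cy']+s['fy']*y*k)
print(proj((493.3,177.9,85)),proj((493.3,177.9,94)),proj((493.3,177.9,0)))"
```

```text
(493.3, 177.9, 150) -> [-1.8 -1.5 -0.1]
(493.3, 177.9, 28) -> [ -1.8  -1.5 121.9]
(np.float64(320.9124877417676), np.float64(204.74053006051787)) (np.float64(320.8839799062744), np.float64(208.6639453894205)) (np.float64(321.11063567543465), np.float64(177.70230945164093))
```

View pics/w2.png

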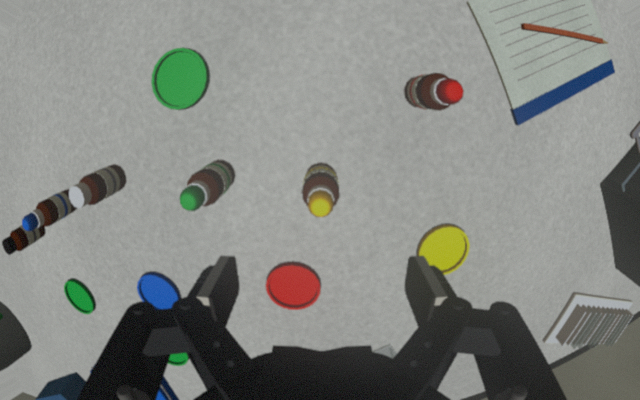

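The wrist view shows the yellow bulb at (320,204) and my estimate projects to (321,205), so the calibration holds. Next I descend, close, and lift a little.

Scaled: 122 mm is 12.2, 25 mm is 2.5.

inch_along(
  rows=[
    {"jaw": 85},
    {"tz": 2.5, "jaw": 85},
    {"tz": 5, "jaw": 85},
    {"tz": 7.5, "jaw": 85},
    {"tz": 10, "jaw": 85},
    {"tz": 11.5, "jaw": 85},
    {"tz": 12.2, "jaw": 85},
    {"tz": 12.2, "jaw": 85},
  ],
)

```text
time: 2.8
tool_pos: [492.1, 179.9, 28.1]
tcp_rot: [-180.0, -0.0, 166.5]
ft_force: [-0.8, -0.1, 0.5]
finger_gap: 85.4
grip_force: 0.0
```

inch_along(
  rows=[
    {"jaw": 60},
    {"jaw": 40},
    {"jaw": 28},
    {"jaw": 28},
    {"jaw": 28},
    {"jaw": 28},
  ],
  squeeze=40,
)

```text
time: 3.55
tool_pos: [492.7, 179.6, 28.7]
tcp_rot: [180.0, 0.1, 166.5]
ft_force: [-0.4, -1.7, 5.4]
finger_gap: 29.0
grip_force: 37.9
```

```bash
python3 -c "
from h import *
go((493.3,177.9,28))"
```

```text
(493.3, 177.9, 28) -> [-1.  -1.5  0.7]
```

```bash
python3 -c "
from h import *
from bench import optics,r
st=r.sense();print(st['tool_pos'],st['finger_gap'],st['grip_force'],st['ft_force'])
a=optics.snapshot('side')['pixels'][190:300,260:400];b=optics.snapshot('wrist')['pixels'][150:400,180:460]
cv2.imwrite('pics/g3.png',np.hstack([cv2.resize(a,(420,330)),cv2.resize(b,(370,330))]))"
```

```text
[492.71125711 179.63397801  28.72915228] 28.95988641754367 37.86232662747352 [-0.42751073 -1.72725515  5.38988709]
```

View pics/g3.png

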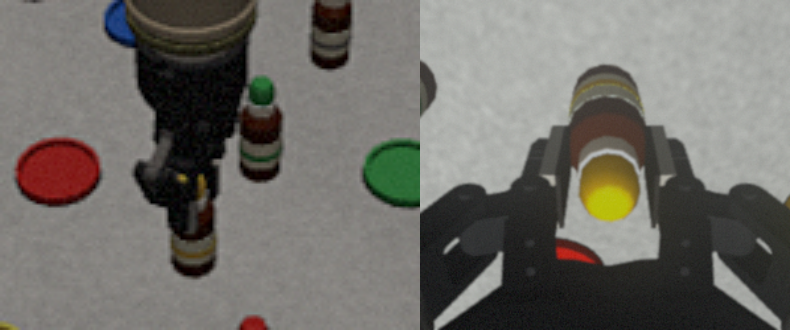

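The side crop shows the pads high on the amber body, and the 29 mm gap suggests they may be on the shoulder. I'll reopen, lower slightly and regrip more softly.

inch_along(
  rows=[
    {"jaw": 45},
    {"jaw": 60},
    {"tz": 0.2, "jaw": 60},
    {"tz": 0.5, "jaw": 60},
    {"tz": 0.5, "jaw": 60},
  ],
  squeeze=25,
)

```text
time: 4.28
tool_pos: [491.7, 179.6, 22.4]
tcp_rot: [-180.0, -0.0, 166.5]
ft_force: [0.0, -0.7, 0.0]
finger_gap: 59.7
grip_force: 0.0
```

inch_along(
  rows=[
    {"jaw": 50},
    {"jaw": 42},
    {"jaw": 36},
    {"jaw": 30},
    {"jaw": 30},
    {"jaw": 30},
    {"jaw": 30},
  ],
  squeeze=25,
)

```text
time: 5.15
tool_pos: [492.4, 179.7, 23.3]
tcp_rot: [180.0, 0.0, 166.5]
ft_force: [-1.1, -1.5, 3.9]
finger_gap: 31.9
grip_force: 25.0
```

```bash
python3 -c "
from h import *
from bench import optics,r
a=optics.snapshot('side')['pixels'][190:300,260:400];b=optics.snapshot('wrist')['pixels'][150:400,180:460]
cv2.imwrite('pics/g4.png',np.hstack([cv2.resize(a,(420,330)),cv2.resize(b,(370,330))]))"
```

```text
(no output)
```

View pics/g4.png

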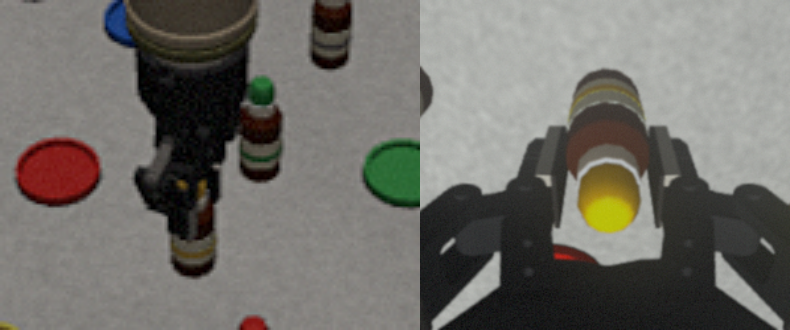

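The grip is now on the cylinder (gap 32, 25 N). Lifting.

Scaled: -28 mm is -2.8, -3 mm is -0.3.

inch_along(
  rows=[
    {"tz": -0.3, "jaw": 30},
    {"tz": -1.2, "jaw": 30},
    {"tz": -2.8, "jaw": 30},
    {"tz": -4.6, "jaw": 30},
    {"tz": -6.4, "jaw": 30},
    {"tz": -8, "jaw": 30},
    {"tz": -8.7, "jaw": 30},
    {"tz": -8.7, "jaw": 30},
  ],
)

```text
time: 6.25
tool_pos: [492.4, 179.8, 110.6]
tcp_rot: [180.0, 0.1, 166.5]
ft_force: [-0.4, 0.1, -0.2]
finger_gap: 32.0
grip_force: 24.9
```

```bash
python3 -c "
from h import *
go((615,303.5,110),(615,303.5,27.5))"
```

```text
(615, 303.5, 110) -> [-90.3 148.9   0.6]
(615, 303.5, 27.5) -> [-90.3 148.9  83.1]
```

Scaled: 13 mm is 1.3, 149 mm is 14.9.

inch_along(
  rows=[
    {"tx": -0.8, "ty": 1.3, "jaw": 30},
    {"tx": -2.3, "ty": 3.8, "jaw": 30},
    {"tx": -4.1, "ty": 6.8, "jaw": 30},
    {"tx": -5.9, "ty": 9.8, "jaw": 30},
    {"tx": -7.6, "ty": 12.6, "jaw": 30},
    {"tx": -8.7, "ty": 14.3, "jaw": 30},
    {"tx": -9, "ty": 14.9, "jaw": 30},
    {"tx": -9, "ty": 14.9, "jaw": 30},
  ],
)

```text
time: 7.25
tool_pos: [613.8, 303.3, 109.0]
tcp_rot: [-179.9, -0.1, 166.5]
ft_force: [0.0, -0.3, -1.8]
finger_gap: 32.2
grip_force: 25.0
```

inch_along(
  rows=[
    {"tz": 1.5, "jaw": 30},
    {"tz": 4, "jaw": 30},
    {"tz": 6, "jaw": 30},
    {"tz": 7.2, "jaw": 30},
    {"tz": 7.8, "jaw": 30},
    {"tz": 8, "jaw": 30},
    {"tz": 8, "jaw": 30},
  ],
)

```text
time: 8.12
tool_pos: [614.9, 303.8, 30.7]
tcp_rot: [180.0, 0.1, 166.5]
ft_force: [0.0, 0.5, -1.4]
finger_gap: 32.0
grip_force: 25.0
```

```bash
python3 -c "
from h import *
go((615,303.5,26.5))"
```

```text
(615, 303.5, 26.5) -> [-0.2 -0.3  4.2]
```

Scaled: 1 mm is 0.1, 3.5 mm is 0.35.

inch_along(
  rows=[
    {"tz": 0.1, "jaw": 30},
    {"tz": 0.2, "jaw": 30},
    {"tz": 0.3, "jaw": 30},
    {"tz": 0.35, "jaw": 30},
    {"tz": 0.35, "jaw": 30},
  ],
)

```text
time: 8.75
tool_pos: [614.4, 303.6, 26.5]
tcp_rot: [-180.0, 0.0, 166.5]
ft_force: [-0.3, 0.3, -0.8]
finger_gap: 31.9
grip_force: 25.0
```

```bash
python3 -c "
from h import *
go((615,303.5,26.5))"
```

```text
(615, 303.5, 26.5) -> [-0.6  0.1 -0. ]
```

Scaled: 0.7 mm is 0.07.

inch_along(
  rows=[
    {"tz": 0.07, "jaw": 30},
    {"tz": 0.07, "jaw": 30},
  ],
)

```text
time: 9.0
tool_pos: [614.8, 303.6, 26.4]
tcp_rot: [180.0, 0.0, 166.5]
ft_force: [-1.2, -1.2, 3.5]
finger_gap: 31.7
grip_force: 25.4
```

inch_along(
  rows=[
    {"jaw": 36},
    {"jaw": 45},
    {"jaw": 60},
    {"jaw": 85},
    {"jaw": 85},
    {"tz": -2, "jaw": 85},
    {"tz": -5.5, "jaw": 85},
    {"tz": -9.5, "jaw": 85},
  ],
)

```text
time: 10.0
tool_pos: [614.3, 303.5, 122.8]
tcp_rot: [-180.0, 0.0, 166.5]
ft_force: [-0.4, 0.2, 0.6]
finger_gap: 85.0
grip_force: 0.0
```

inch_along(
  rows=[
    {"tz": -2.5, "jaw": 85},
    {"tz": -3, "jaw": 85},
    {"tz": -3, "jaw": 85},
  ],
)

```text
time: 10.38
tool_pos: [614.5, 303.6, 151.0]
tcp_rot: [180.0, 0.0, 166.5]
ft_force: [-0.6, -0.4, -0.5]
finger_gap: 85.0
grip_force: 0.0
```

```bash
python3 -c "
from h import *
from bench import optics
go((425.9,298.7,150),(425.9,298.7,23))
a=optics.snapshot('side')['pixels'];cv2.imwrite('pics/s5.png',a)"
```

```text
(425.9, 298.7, 150) -> [182.2 -48.8   1. ]
(425.9, 298.7, 23) -> [182.2 -48.8 128. ]
```

View pics/s5.png

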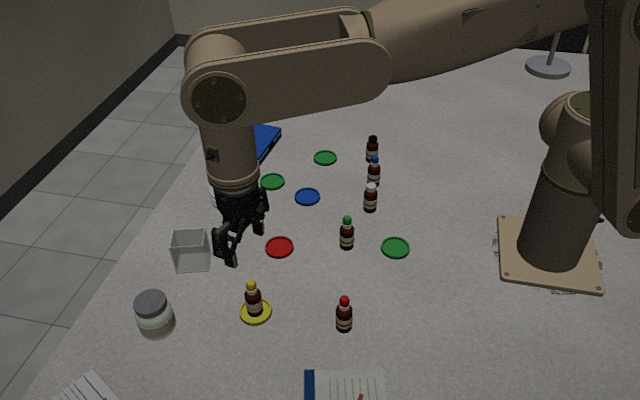

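The yellow bottle stands in the yellow tray at (254,312). Red is next.

inch_along(
  rows=[
    {"tx": 2.5, "ty": -0.7, "jaw": 85},
    {"tx": 6.5, "ty": -1.7, "jaw": 85},
    {"tx": 11, "ty": -2.9, "jaw": 85},
    {"tx": 15, "ty": -4, "jaw": 85},
    {"tx": 17.5, "ty": -4.7, "jaw": 85},
    {"tx": 18.2, "ty": -4.9, "jaw": 85},
    {"tx": 18.2, "ty": -4.9, "jaw": 85},
    {"tx": 18.2, "ty": -4.9, "jaw": 85},
  ],
)

```text
time: 11.42
tool_pos: [426.7, 298.3, 150.5]
tcp_rot: [-180.0, -0.0, 166.5]
ft_force: [-0.1, 0.5, 0.5]
finger_gap: 85.1
grip_force: 0.0
```

```bash
python3 -c "
from h import *
go((425.9,298.7,23))"
```

```text
(425.9, 298.7, 23) -> [  0.9   0.2 127.5]
```

Scaled: 127 mm is 12.7, 126 mm is 12.6.

inch_along(
  rows=[
    {"tx": 0.1, "tz": 2.5, "jaw": 85},
    {"tx": 0.1, "tz": 5, "jaw": 85},
    {"tx": 0.1, "tz": 7.5, "jaw": 85},
    {"tx": 0.1, "tz": 10, "jaw": 85},
    {"tx": 0.1, "tz": 11.8, "jaw": 85},
    {"tx": 0.1, "tz": 12.6, "jaw": 85},
    {"tx": 0.1, "tz": 12.7, "jaw": 85},
    {"tx": 0.1, "tz": 12.7, "jaw": 85},
  ],
)

```text
time: 12.42
tool_pos: [425.8, 299.0, 24.7]
tcp_rot: [179.9, 0.1, 166.5]
ft_force: [-0.3, 0.0, 0.5]
finger_gap: 85.2
grip_force: 0.0
```

inch_along(
  rows=[
    {"jaw": 60},
    {"jaw": 45},
    {"jaw": 36},
    {"jaw": 30},
    {"jaw": 30},
    {"jaw": 30},
    {"jaw": 30},
  ],
  squeeze=25,
)

```text
time: 13.3
tool_pos: [425.4, 298.9, 24.2]
tcp_rot: [180.0, 0.0, 166.5]
ft_force: [0.3, -0.5, 5.6]
finger_gap: 31.6
grip_force: 24.9
```

inch_along(
  rows=[
    {"tz": -0.3, "jaw": 30},
    {"tz": -1.2, "jaw": 30},
    {"tz": -2.8, "jaw": 30},
    {"tz": -4.6, "jaw": 30},
    {"tz": -6.4, "jaw": 30},
    {"tz": -8, "jaw": 30},
    {"tz": -8.7, "jaw": 30},
    {"tz": -8.7, "jaw": 30},
  ],
)

```text
time: 14.3
tool_pos: [425.3, 298.9, 111.4]
tcp_rot: [180.0, 0.0, 166.5]
ft_force: [0.3, 0.5, -1.0]
finger_gap: 31.7
grip_force: 24.9
```

```bash
python3 -c "
from h import *
go((619,112,110))"
```

```text
(619, 112, 110) -> [-232.  -136.5    1.4]
```

inch_along(
  rows=[
    {"tx": -1.2, "ty": -0.7, "jaw": 30},
    {"tx": -3.5, "ty": -2, "jaw": 30},
    {"tx": -6.5, "ty": -3.8, "jaw": 30},
    {"tx": -9.7, "ty": -5.7, "jaw": 30},
    {"tx": -13, "ty": -7.6, "jaw": 30},
    {"tx": -16.2, "ty": -9.5, "jaw": 30},
    {"tx": -19.2, "ty": -11.3, "jaw": 30},
    {"tx": -21.4, "ty": -12.6, "jaw": 30},
  ],
)

```text
time: 15.3
tool_pos: [604.3, 123.8, 109.5]
tcp_rot: [-179.9, -0.1, 166.4]
ft_force: [0.4, 0.5, -0.8]
finger_gap: 31.8
grip_force: 24.9
```

inch_along(
  rows=[
    {"tx": -1.3, "ty": -0.8, "jaw": 30},
    {"tx": -1.8, "ty": -1.05, "jaw": 30},
    {"tx": -1.8, "ty": -1.05, "jaw": 30},
    {"tx": -1.8, "ty": -1.05, "tz": 1.5, "jaw": 30},
    {"tx": -1.8, "ty": -1.05, "tz": 4, "jaw": 30},
    {"tx": -1.8, "ty": -1.05, "tz": 6.2, "jaw": 30},
    {"tx": -1.8, "ty": -1.05, "tz": 7.6, "jaw": 30},
    {"tx": -1.8, "ty": -1.05, "tz": 7.9, "jaw": 30},
  ],
)

```text
time: 16.3
tool_pos: [617.3, 112.1, 30.1]
tcp_rot: [-180.0, -0.1, 166.5]
ft_force: [-0.7, 0.3, -1.6]
finger_gap: 31.8
grip_force: 24.9
```

inch_along(
  rows=[
    {"jaw": 30},
  ],
)

```text
time: 16.42
tool_pos: [618.9, 112.0, 32.1]
tcp_rot: [180.0, 0.0, 166.5]
ft_force: [-0.4, -1.0, -0.7]
finger_gap: 31.9
grip_force: 24.9
```

```bash
python3 -c "
from h import *
go((619,112,27))"
```

```text
(619, 112, 27) -> [-0.1  0.1  5.1]
```

inch_along(
  rows=[
    {"tz": 0.13, "jaw": 30},
    {"tz": 0.26, "jaw": 30},
    {"tz": 0.38, "jaw": 30},
    {"tz": 0.45, "jaw": 30},
    {"tz": 0.45, "jaw": 30},
    {"tz": 0.45, "jaw": 30},
  ],
)

```text
time: 17.18
tool_pos: [618.8, 111.7, 27.4]
tcp_rot: [-180.0, 0.0, 166.5]
ft_force: [-0.1, 0.0, -0.5]
finger_gap: 32.0
grip_force: 25.0
```

Scaled: 1 mm is 0.1, 0.6 mm is 0.06.

inch_along(
  rows=[
    {"tz": 0.06, "jaw": 30},
    {"tz": 0.1, "jaw": 30},
    {"tz": 0.1, "jaw": 30},
  ],
)

```text
time: 17.55
tool_pos: [619.4, 111.7, 27.2]
tcp_rot: [180.0, 0.1, 166.5]
ft_force: [-0.9, -0.8, 4.7]
finger_gap: 31.6
grip_force: 25.5
```

Contact at 4.7 N. Release, rise, and head for green.

Scaled: -95 mm is -9.5, -55 mm is -5.5.

inch_along(
  rows=[
    {"jaw": 36},
    {"jaw": 45},
    {"jaw": 60},
    {"jaw": 85},
    {"jaw": 85},
    {"tz": -2, "jaw": 85},
    {"tz": -5.5, "jaw": 85},
    {"tz": -9.5, "jaw": 85},
  ],
)

```text
time: 18.55
tool_pos: [618.5, 111.8, 123.3]
tcp_rot: [-180.0, -0.0, 166.5]
ft_force: [1.3, 0.2, 0.4]
finger_gap: 85.1
grip_force: 0.0
```

inch_along(
  rows=[
    {"tz": -2.5, "jaw": 85},
    {"tz": -3, "jaw": 85},
    {"tz": -3, "jaw": 85},
  ],
)

```text
time: 18.92
tool_pos: [618.8, 111.7, 151.6]
tcp_rot: [180.0, 0.0, 166.5]
ft_force: [-0.6, 0.4, -0.9]
finger_gap: 85.1
grip_force: 0.0
```

```bash
python3 -c "
from h import *
go((463.6,70.4,150),(463.6,70.4,23))"
```

```text
(463.6, 70.4, 150) -> [141.2 -76.5   1.6]
(463.6, 70.4, 23) -> [141.2 -76.5 128.6]
```

Scaled: 141 mm is 14.1, 139 mm is 13.9.

inch_along(
  rows=[
    {"tx": 2, "ty": -1.1, "jaw": 85},
    {"tx": 5.5, "ty": -3, "jaw": 85},
    {"tx": 9.5, "ty": -5.1, "jaw": 85},
    {"tx": 12.5, "ty": -6.8, "jaw": 85},
    {"tx": 13.9, "ty": -7.5, "jaw": 85},
    {"tx": 14.1, "ty": -7.65, "jaw": 85},
    {"tx": 14.1, "ty": -7.65, "jaw": 85},
    {"tx": 14.1, "ty": -7.65, "jaw": 85},
  ],
)

```text
time: 19.92
tool_pos: [464.1, 70.4, 150.9]
tcp_rot: [-180.0, -0.0, 166.5]
ft_force: [0.6, 0.5, -0.6]
finger_gap: 85.0
grip_force: 0.0
```

```bash
python3 -c "
from h import *
from bench import optics
go((463.6,70.4,23))
s=optics.snapshot('wrist');cv2.imwrite('pics/w6.png',s['pixels'])
P=np.array(s['pose']);c=P[:3,:3].T@(np.array((463.6,70.4,85))-P[:3,3]);x,y,z=c[0],-c[1],-c[2];t=np.arctan2(np.hypot(x,y),z);k=t/np.hypot(x,y);print(s['cx']+s['fx']*x*k,s['cy']+s['fy']*y*k)
print(blob(s['pixels'],(321,204),'green'))"
```

```text
(463.6, 70.4, 23) -> [  0.5  -0.2 127.9]
322.6702618127924 201.66518478670798
(array([288.4,  95.6]), [286, 93, 6, 6, 15])
```

View pics/w6.png

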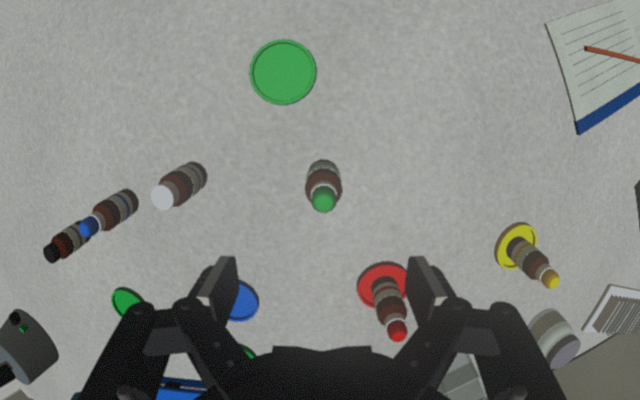

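The green bulb is at (323,200), matching the predicted (323,202). Red and yellow stand in their trays.

Scaled: 127.5 mm is 12.75, 126 mm is 12.6.

inch_along(
  rows=[
    {"tx": 0.05, "tz": 2.5, "jaw": 85},
    {"tx": 0.05, "tz": 5, "jaw": 85},
    {"tx": 0.05, "tz": 7.5, "jaw": 85},
    {"tx": 0.05, "tz": 10, "jaw": 85},
    {"tx": 0.05, "tz": 11.8, "jaw": 85},
    {"tx": 0.05, "tz": 12.6, "jaw": 85},
    {"tx": 0.05, "tz": 12.75, "jaw": 85},
    {"tx": 0.05, "tz": 12.75, "jaw": 85},
  ],
)

```text
time: 20.98
tool_pos: [463.9, 70.5, 24.5]
tcp_rot: [180.0, 0.1, 166.5]
ft_force: [0.9, 0.5, 1.0]
finger_gap: 85.3
grip_force: 0.0
```

inch_along(
  rows=[
    {"jaw": 60},
    {"jaw": 45},
    {"jaw": 36},
    {"jaw": 30},
    {"jaw": 30},
    {"jaw": 30},
    {"jaw": 30},
  ],
  squeeze=25,
)

```text
time: 21.85
tool_pos: [463.6, 70.5, 24.2]
tcp_rot: [180.0, 0.0, 166.5]
ft_force: [0.7, 0.4, 5.9]
finger_gap: 31.5
grip_force: 25.0
```

inch_along(
  rows=[
    {"tz": -0.3, "jaw": 30},
    {"tz": -1.2, "jaw": 30},
    {"tz": -2.8, "jaw": 30},
    {"tz": -4.6, "jaw": 30},
    {"tz": -6.4, "jaw": 30},
    {"tz": -8.2, "jaw": 30},
    {"tz": -9.3, "jaw": 30},
    {"tz": -9.5, "jaw": 30},
  ],
)

```text
time: 22.85
tool_pos: [463.9, 70.5, 119.9]
tcp_rot: [180.0, 0.1, 166.5]
ft_force: [0.1, 0.3, 0.1]
finger_gap: 32.0
grip_force: 24.9
```

```bash
python3 -c "
from h import *
go((589.5,-262.5,118))"
```

```text
(589.5, -262.5, 118) -> [-199.9 -294.4    1.9]
```

356 mm; go in 2 calls; unit (-0.562,-0.827).

Scaled: -209 mm is -20.9, -180 mm is -18.

inch_along(
  rows=[
    {"tx": -0.8, "ty": -1.2, "jaw": 30},
    {"tx": -2.3, "ty": -3.4, "jaw": 30},
    {"tx": -4.2, "ty": -6.2, "jaw": 30},
    {"tx": -6.2, "ty": -9.1, "jaw": 30},
    {"tx": -8.2, "ty": -12.1, "jaw": 30},
    {"tx": -10.2, "ty": -15, "jaw": 30},
    {"tx": -12.2, "ty": -18, "jaw": 30},
    {"tx": -14.2, "ty": -20.9, "jaw": 30},
  ],
)

```text
time: 23.85
tool_pos: [552.0, -168.0, 117.5]
tcp_rot: [180.0, -0.1, 166.5]
ft_force: [0.1, -0.4, -0.4]
finger_gap: 31.9
grip_force: 24.9
```

inch_along(
  rows=[
    {"tx": -1.9, "ty": -2.8, "jaw": 30},
    {"tx": -3.6, "ty": -5.3, "jaw": 30},
    {"tx": -4.9, "ty": -7.2, "jaw": 30},
    {"tx": -5.6, "ty": -8.25, "jaw": 30},
    {"tx": -5.8, "ty": -8.55, "jaw": 30},
    {"tx": -5.8, "ty": -8.55, "jaw": 30},
    {"tx": -5.8, "ty": -8.55, "jaw": 30},
  ],
)

```text
time: 24.72
tool_pos: [588.8, -261.9, 118.8]
tcp_rot: [180.0, -0.0, 166.5]
ft_force: [0.4, 0.0, -1.2]
finger_gap: 32.1
grip_force: 24.9
```

```bash
python3 -c "
from h import *
go((589.5,-262.5,32),(589.5,-262.5,27.2))"
```

```text
(589.5, -262.5, 32) -> [-0.8 -0.4 86.8]
(589.5, -262.5, 27.2) -> [-0.8 -0.4 91.6]
```

Scaled: 87 mm is 8.7, 85 mm is 8.5.

inch_along(
  rows=[
    {"tx": -0.05, "tz": 1.5, "jaw": 30},
    {"tx": -0.05, "tz": 4, "jaw": 30},
    {"tx": -0.05, "tz": 6.2, "jaw": 30},
    {"tx": -0.05, "tz": 7.8, "jaw": 30},
    {"tx": -0.05, "tz": 8.5, "jaw": 30},
    {"tx": -0.05, "tz": 8.7, "jaw": 30},
    {"tx": -0.05, "tz": 8.7, "jaw": 30},
    {"tx": -0.05, "tz": 8.7, "jaw": 30},
  ],
)

```text
time: 25.72
tool_pos: [590.0, -263.1, 32.8]
tcp_rot: [-180.0, 0.1, 166.5]
ft_force: [-0.3, -0.4, -0.1]
finger_gap: 32.0
grip_force: 24.9
```

inch_along(
  rows=[
    {"tz": 0.13, "jaw": 30},
    {"tz": 0.26, "jaw": 30},
    {"tz": 0.38, "jaw": 30},
    {"tz": 0.42, "jaw": 30},
    {"tz": 0.42, "jaw": 30},
    {"tz": 0.42, "jaw": 30},
  ],
)

```text
time: 26.48
tool_pos: [589.4, -262.8, 27.6]
tcp_rot: [-180.0, 0.0, 166.5]
ft_force: [0.1, 0.3, -0.8]
finger_gap: 31.9
grip_force: 24.9
```

inch_along(
  rows=[
    {"tz": 0.06, "jaw": 30},
    {"tz": 0.1, "jaw": 30},
    {"tz": 0.1, "jaw": 30},
  ],
)

```text
time: 26.85
tool_pos: [589.9, -262.9, 27.3]
tcp_rot: [-180.0, 0.1, 166.5]
ft_force: [-0.5, 0.9, 4.8]
finger_gap: 31.8
grip_force: 25.4
```

Scaled: -95 mm is -9.5, -55 mm is -5.5.

inch_along(
  rows=[
    {"jaw": 36},
    {"jaw": 45},
    {"jaw": 60},
    {"jaw": 85},
    {"jaw": 85},
    {"tz": -2, "jaw": 85},
    {"tz": -5.5, "jaw": 85},
    {"tz": -9.5, "jaw": 85},
  ],
)

```text
time: 27.85
tool_pos: [589.3, -262.7, 123.6]
tcp_rot: [180.0, -0.0, 166.5]
ft_force: [1.0, -0.5, -0.3]
finger_gap: 84.8
grip_force: 0.0
```

inch_along(
  rows=[
    {"tz": -2.5, "jaw": 85},
    {"tz": -3, "jaw": 85},
    {"tz": -3, "jaw": 85},
  ],
)

```text
time: 28.22
tool_pos: [589.4, -262.8, 151.8]
tcp_rot: [-180.0, 0.0, 166.5]
ft_force: [1.2, 0.2, -0.2]
finger_gap: 84.7
grip_force: 0.0
```

```bash
python3 -c "
from h import *
go((435.9,-177.1,150))"
```

```text
(435.9, -177.1, 150) -> [169.3  47.4   1.8]
```

Scaled: 169 mm is 16.9, 165 mm is 16.5.

inch_along(
  rows=[
    {"tx": 2.4, "ty": 0.7, "jaw": 85},
    {"tx": 6.2, "ty": 1.7, "jaw": 85},
    {"tx": 10.5, "ty": 2.9, "jaw": 85},
    {"tx": 14.2, "ty": 4, "jaw": 85},
    {"tx": 16.5, "ty": 4.6, "jaw": 85},
    {"tx": 16.9, "ty": 4.74, "jaw": 85},
    {"tx": 16.9, "ty": 4.74, "jaw": 85},
    {"tx": 16.9, "ty": 4.74, "jaw": 85},
  ],
)

```text
time: 29.22
tool_pos: [436.6, -177.5, 151.3]
tcp_rot: [180.0, -0.0, 166.5]
ft_force: [0.3, -0.9, 0.1]
finger_gap: 85.3
grip_force: 0.0
```

```bash
python3 -c "
from h import *
from bench import optics
go((435.9,-177.1,23))
s=optics.snapshot('wrist');cv2.imwrite('pics/w7.png',s['pixels'])
P=np.array(s['pose']);c=P[:3,:3].T@(np.array((435.9,-177.1,85))-P[:3,3]);x,y,z=c[0],-c[1],-c[2];t=np.arctan2(np.hypot(x,y),z);k=t/np.hypot(x,y);print(s['cx']+s['fx']*x*k,s['cy']+s['fy']*y*k)"
```

```text
(435.9, -177.1, 23) -> [  0.8   0.2 128.3]
323.11091661222474 201.14459360794382
```

View pics/w7.png

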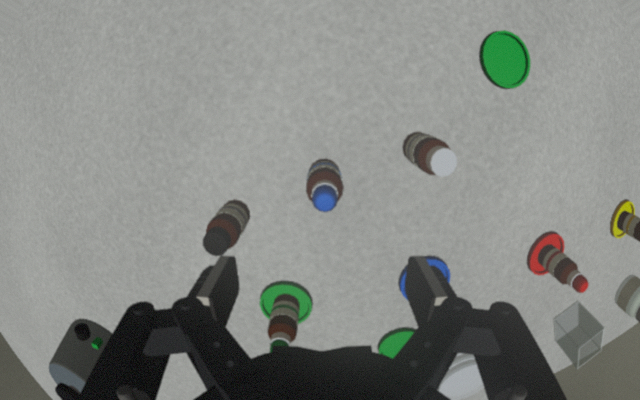

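The blue bulb is at (324,199) as predicted. Green stands in its tray, and both neighbouring caps clear the fingers.

inch_along(
  rows=[
    {"tx": 0.08, "tz": 2.5, "jaw": 85},
    {"tx": 0.08, "tz": 5, "jaw": 85},
    {"tx": 0.08, "tz": 7.5, "jaw": 85},
    {"tx": 0.08, "tz": 10, "jaw": 85},
    {"tx": 0.08, "tz": 11.8, "jaw": 85},
    {"tx": 0.08, "tz": 12.6, "jaw": 85},
    {"tx": 0.08, "tz": 12.8, "jaw": 85},
    {"tx": 0.08, "tz": 12.8, "jaw": 85},
  ],
)

```text
time: 30.28
tool_pos: [435.9, -177.3, 24.2]
tcp_rot: [-180.0, 0.0, 166.5]
ft_force: [0.3, -0.1, -0.2]
finger_gap: 85.2
grip_force: 0.0
```

inch_along(
  rows=[
    {"jaw": 60},
    {"jaw": 45},
    {"jaw": 36},
    {"jaw": 30},
    {"jaw": 30},
    {"jaw": 30},
    {"jaw": 30},
  ],
  squeeze=25,
)

```text
time: 31.15
tool_pos: [435.7, -177.1, 23.9]
tcp_rot: [-180.0, 0.0, 166.5]
ft_force: [0.1, 0.8, 5.7]
finger_gap: 31.9
grip_force: 24.9
```

inch_along(
  rows=[
    {"tz": -0.3, "jaw": 30},
    {"tz": -1.2, "jaw": 30},
    {"tz": -2.8, "jaw": 30},
    {"tz": -4.6, "jaw": 30},
    {"tz": -6.4, "jaw": 30},
    {"tz": -8.2, "jaw": 30},
    {"tz": -9.3, "jaw": 30},
    {"tz": -9.5, "jaw": 30},
  ],
)

```text
time: 32.15
tool_pos: [435.9, -177.3, 119.7]
tcp_rot: [-180.0, 0.1, 166.5]
ft_force: [0.8, -0.5, -0.7]
finger_gap: 32.2
grip_force: 24.9
```

```bash
python3 -c "
from h import *
go((598.5,-82.2,118))"
```

```text
(598.5, -82.2, 118) -> [-135.8  130.5    1.7]
```

inch_along(
  rows=[
    {"tx": -0.9, "ty": 0.9, "jaw": 30},
    {"tx": -2.8, "ty": 2.7, "jaw": 30},
    {"tx": -5.4, "ty": 5.2, "jaw": 30},
    {"tx": -8.1, "ty": 7.8, "jaw": 30},
    {"tx": -10.7, "ty": 10.3, "jaw": 30},
    {"tx": -12.6, "ty": 12.1, "jaw": 30},
    {"tx": -13.5, "ty": 12.95, "jaw": 30},
    {"tx": -13.6, "ty": 13.05, "jaw": 30},
  ],
)

```text
time: 33.15
tool_pos: [598.0, -81.3, 117.6]
tcp_rot: [-180.0, -0.1, 166.5]
ft_force: [0.2, -0.5, -0.4]
finger_gap: 31.9
grip_force: 24.9
```

inch_along(
  rows=[
    {"jaw": 30},
    {"tz": 1.5, "jaw": 30},
    {"tz": 4, "jaw": 30},
    {"tz": 6.2, "jaw": 30},
    {"tz": 7.8, "jaw": 30},
    {"tz": 8.5, "jaw": 30},
    {"tz": 8.65, "jaw": 30},
    {"tz": 8.65, "jaw": 30},
  ],
)

```text
time: 34.15
tool_pos: [598.7, -82.1, 32.9]
tcp_rot: [-180.0, 0.1, 166.5]
ft_force: [-0.3, -0.7, -0.7]
finger_gap: 31.8
grip_force: 24.9
```

```bash
python3 -c "
from h import *
go((598.5,-82.2,27))"
```

```text
(598.5, -82.2, 27) -> [ 0.2 -0.2  5.9]
```

inch_along(
  rows=[
    {"tz": 0.13, "jaw": 30},
    {"tz": 0.26, "jaw": 30},
    {"tz": 0.39, "jaw": 30},
    {"tz": 0.48, "jaw": 30},
    {"tz": 0.48, "jaw": 30},
    {"tz": 0.48, "jaw": 30},
  ],
)

```text
time: 34.9
tool_pos: [598.1, -81.9, 27.3]
tcp_rot: [-180.0, -0.0, 166.5]
ft_force: [-1.3, 0.2, -1.8]
finger_gap: 31.9
grip_force: 24.9
```

inch_along(
  rows=[
    {"tz": 0.06, "jaw": 30},
    {"tz": 0.08, "jaw": 30},
    {"tz": 0.08, "jaw": 30},
  ],
)

```text
time: 35.28
tool_pos: [598.5, -82.0, 27.0]
tcp_rot: [180.0, 0.1, 166.5]
ft_force: [-0.4, 0.1, 4.5]
finger_gap: 32.0
grip_force: 25.4
```

Scaled: -95 mm is -9.5, -55 mm is -5.5.

inch_along(
  rows=[
    {"jaw": 36},
    {"jaw": 45},
    {"jaw": 60},
    {"jaw": 85},
    {"jaw": 85},
    {"tz": -2, "jaw": 85},
    {"tz": -5.5, "jaw": 85},
    {"tz": -9.5, "jaw": 85},
  ],
)

```text
time: 36.28
tool_pos: [597.9, -81.9, 123.5]
tcp_rot: [-180.0, -0.0, 166.5]
ft_force: [0.7, -0.9, 0.2]
finger_gap: 84.9
grip_force: 0.0
```

inch_along(
  rows=[
    {"tz": -3, "jaw": 85},
    {"tz": -8, "jaw": 85},
    {"tz": -13, "jaw": 85},
    {"tz": -15, "jaw": 85},
    {"tz": -15, "jaw": 85},
    {"tz": -15, "jaw": 85},
  ],
)

```text
time: 37.02
tool_pos: [597.3, -81.7, 269.5]
tcp_rot: [-180.0, -0.2, 166.5]
ft_force: [-0.7, -0.2, 0.5]
finger_gap: 84.8
grip_force: 0.0
```

```bash
python3 -c "
from h import *
from bench import optics
a=optics.snapshot('scene')['pixels'][120:300,170:470];b=optics.snapshot('side')['pixels'][120:340,220:420]
cv2.imwrite('pics/f8.png',np.hstack([cv2.resize(a,(450,270)),cv2.resize(b,(245,270))]))"
```

```text
(no output)
```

View pics/f8.png

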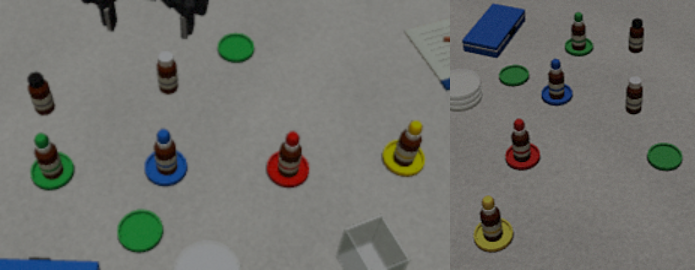

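All four dropper bottles stand upright in trays of their own colour: green (45,165), blue (165,160), red (288,165) and yellow (405,155). Both screw caps are untouched.

```bash
python3 -c "
from bench import workorder
print(workorder.hand_in())"
```

```text
the job is handed in; nothing more can be done
None
```

The four dropper bottles stand upright in the trays matching their bulbs, the two screw-cap bottles were left where they were, and I handed the job in at about 37 s of robot time; the hand-in returned no verdict.

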